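# Clamp a heat sink and hold the probe arm at its mark

### The arm

A 7-joint arm with a two-finger parallel gripper is mounted at the origin on the work surface. World frame = base frame: x ahead of the robot, y to its left, z up, the work surface at z = 0. Lengths are in m, angles in rad, forces in N, time in s.
With the tool pointing down it reaches from about 0.425 to 0.95 m from the base axis. Payload 4.7 kg.
Tool frame: the origin (TCP) lies at the very end of the fingers, on their centre line; the grasp point (between the pads) lies 19 mm behind it; z points along the fingers, y is the line along which they close (so a half turn about z gives the same grasp; the last joint's range is limited). The gripper opens to 85 mm and grips with 20 to 120 N. Pads are 22 mm wide; open, the fingers measure 114 mm over their backs; the gripper's body (76 mm by 85 mm) begins 54 mm behind the grasp point. The pads swing forward as they close: fully open they stand 13 mm farther back than shut.
Start: joints at [-1.351, 0.469, -0.049, 1.532, 0.024, 1.141, -0.082], TCP at [0.166, 0.654, 0.231] pointing down, gripper open.
Joint ranges: [-2.59, 2.59], [-0.33, 1.99], [-1.39, 1.29], [0.1, 2.45], [-1.04, 4.18], [0.21, 1.99], [-2.66, 2.66]. Speed limits (rad/s): [2.57, 2.57, 3.14, 3.14, 3.14, 3.14, 3.14].

### API

Orientations are given as a unit quaternion [w, x, y, z].
In Python, from plant import bot gives the robot as it stands. The module is installed in compiled form; this text tells all that it offers.
- The arm moves only by the tool pendant, called after ">>>" as name(argument=value, ...), one argument or row to a line, values as JSON. Schema: {"type":"object","properties":{"plan":{"type":"object","properties":{"tx":{"type":"array","items":{"type":"number"},"minItems":1,"maxItems":8},"ty":{"type":"array","items":{"type":"number"},"minItems":1,"maxItems":8},"tz":{"type":"array","items":{"type":"number"},"minItems":1,"maxItems":8},"spin":{"type":"array","items":{"type":"number"},"minItems":1,"maxItems":8}},"additionalProperties":false,"required":["tx","ty","tz","spin"]},"jaw":{"type":"number"},"grip_force":{"type":"number"},"only":{"type":"string"},"quiet":{"type":"boolean"},"lines":{"type":"string"}},"required":["plan"],"additionalProperties":false}. plan is an object with one list for each field, all of the same length, 1 to 8, a row being the entries at one place: tx, ty, tz (the shift in m), spin (a turn about the tool's z in rad); each row is the pose to reach, as a shift and turn from the pose commanded when the call began, along the tool's axes at that moment; what a row does not reach only later rows make up. A row lasts 1/10 s, in which the tool goes at most 0.05 m and 0.15 rad, less where a joint would pass 70% of its speed; a pose out of reach is approached as far as the arm can. jaw is the finger opening in m, set as the call begins (left out keeps the last). The fingers move at their own pace and stop on an object; grip_force is the grip in N (left out, the last holds). Time passes only in rows, so rows that do not move let the fingers close. The tool returns the time, the measured TCP pose, the force, the opening and the grip force at its end. only (a regular expression) keeps the lines of the reply that match it, lines (a string "A,B") keeps lines A to B, and quiet returns only ok. Input that does not fit is refused with a message, and nothing moves.
- bot.get_obs(): the state, without advancing time (a new reading comes with each control period).
- bot.grab_frame(name): name is "side" or "top"; returns (picture, depth): 480x640x3 uint8, red, green, blue; 480x640 float32, m along the optical axis (not along the pixel's ray), 0 where there is no reading.
- bot.camera_model(name): a dict with "mtx" (3x3 intrinsics, pixels), "T" (4x4, takes a point from camera to world coordinates). Camera axes: x right, y up, looking along -z (the intrinsics and any distortion apply to the point x, -y, -z); pixel columns grow to the right and rows downward; lengths in m; the calibration is good to about 2 mm. A picture is of the moment at which its call begins. camera_model takes no time and is no camera call.
- bot.job_done(): hands the job in; it is judged then, once.
The state is a dict: "t": time; "joint_positions": joint angles; "qd": joint speeds; "tau": joint torques, N m; "position": TCP position; "orientation": TCP orientation; "ft_force": force on the tool from outside, world axes, zero at the start; "moment": the same for the moment, N m; "opening": finger opening in m; "finger_force": force on a finger pad.
Only numpy, scipy, OpenCV 4.12 (cv2) and the standard library are available. Lean on these libraries where they do the work, as an engineer would, in place of code of your own. Each camera call takes 0.05 s, during which the arm holds its last target. There are 200 camera calls.

### The job

Clamp the heat sink firmly in the machine vise by cranking the handle clockwise. Then squeeze the orange lock button on the grip head of the spring-return probe arm, draw the arm out until its pointer lines up with the red flag on the scale, and finish while still holding it there, because it springs home if let go. Leave the flag where it is set and do not disturb the other things on the bench.

Things in the scene. Friction and masses are not known exactly. Their poses are not given: they have to be found in the camera images.
- jig: Fixed steel plate 330 x 300 x 12 mm carrying vise and probe arm. Origin: plate underside, below the middle of the vise. x: along the jaws and the arm (-x roughly to the robot); y: along the vise screw (crank at the -y end). In this jig frame, mm: plate x -95..235, y -100..200; vise bed top z 100, jaw tops z 136, jaws 84 wide in x, fixed face y 45, vise end y -112; arm column x 172, y 22.5.
- crank (a joint): Crank angle, rad, over several turns (starts 4.2 to 9.4, end stop 18). Axis along jig y at x 0, z 85 mm. Knob at x = 45 sin(angle), z = 85 + 45 cos(angle) mm in the jig frame: up at 0; growing is clockwise seen from the crank end (top goes to +x) and closes the jaw 6 mm a turn. Stays where left. Takes about 5 N at the knob, 10 N once the jaw grips.
- crank_knob (a point): Middle of the black round crank knob, 19 mm thick, 56 mm long, level along jig y (y -130 to -186 mm; this point at y -164 mm). It spins freely on its pin, so a gripper may keep its orientation while the crank goes round. The crank's steel arm is at y -120 to -128 mm, its hub (radius 11 mm) at y -112 to -128 mm.
- jaw (a joint): Travel of the blue moving jaw, m, towards the fixed jaw (+y); = crank angle x 6 mm / 2 pi. The opening between the jaws is 59 mm minus this, so the 45 mm heat sink, pushed along if need be, is touched on both sides at a travel of 14 mm (crank 14.7 rad); clamping is firm at crank 15.0 to 15.5 rad, with the jaw hardly moving further.
- heatsink: Finned aluminium heat sink with three black transistors on top, 100 (x) x 45 (y) x 60 mm, 0.38 kg, standing loose on the vise bed between the jaws, its top 24 mm above them. Origin: centre of its underside.
- probe_arm (a joint): How far the inner tube is drawn out of its sleeve, m: 0 parked and locked, at most 0.105; grows towards jig -x. A return spring pulls it home with 3 N parked, about 6 N fully out. Parked, a pin locks it until the lock button is pressed in.
- grip_head (a point): Where to pinch the arm's black head (32 x, 30 y, 48 z mm) across jig y: on the arm's line, 16 mm below the head's top; jig x 70 mm parked (less the extension), y 22.5, z 240 mm. Here 15 mm to the +y face, 22 mm to the button's face at -y (16 mm pressed). White sleeve (34 mm square, top z 249 mm) starts 30 mm behind (+x) when parked; sensor below the head ends at z 185 mm.
- lock_button (a joint): Travel of the orange lock button (22 x 28 mm) on the -y side of the grip head, m: 0 out, 0.006 fully in; moves to +y, 4 N rising to 7 N. Pinching the head across y presses it. With the arm drawn out, the pin inside keeps it about 4.5 mm in until the arm is home.
- pointer (a point): Tip of the arm's lime-green pointer (3 mm wide), in the black slot on top of the sleeve (scale ticks every 5 mm, long ones every 10 mm, zero at the parked pointer); moves with the arm.
- flag_tab (a point): Tip line of the red flag, a clip on the side of the sleeve with a 3 mm wide tab over its top; the pointer has to stand level with it along the jig's x. Same height and y as the pointer.
- flag (a joint): Where the flag is set, m: the extension of the arm at which the pointer lines up with it (45 to 95 mm). Slides if pushed; leave it alone.
- pcb: Green circuit board 75 x 55 mm, 30 mm high, loose on the jig plate, bystander.
- screwdriver: Green screwdriver 170 mm, loose on the jig plate, bystander.
- capacitor: Amber capacitor, 35 mm across, 58 mm high, standing loose on the jig plate behind the vise, bystander.
- multimeter: Red multimeter 160 x 78 x 36 mm lying on the bench to the right, bystander.
- pliers: Blue-handled pliers lying on the bench to the right, bystander.
- spray_can: Spray can, 65 mm across, 190 mm high, standing on the bench to the left, bystander.
- screw_tray: Blue screw tray 130 x 100 x 45 mm on the bench to the left, bystander.
- jaw_face (a point): Middle of the moving jaw's steel face (84 mm wide, 34 mm high), at jig x 0, z 118 mm.
Things that resemble listed ones, but are neither listed nor needed, are in the scene too. What is shaped like the heatsink but yellow is not meant.

How it is judged:
By the outcome, as a careful person would: the job done as asked, in the order asked, and still so for the second after the job is handed in, while the arm keeps its last pose, push and grip.
It also fails if it takes over 56 s, if anything falls off the work surface, if the arm or the gripper's body presses on something with over 40 N, if the wrist force passes 120 N, or if a joint passes its speed limit or range.

## Working session

There is one attempt and no reset: what is moved stays moved. The work goes in short steps, Python scripts to look and compute and a tool call to move; the robot and the scene stay as the last step left them, time stands still between calls to the robot, and variables do not carry over. Pictures are saved under pics/ and viewed, at most 10 in all, crops included, and the job is handed in when it is done.

```bash
mkdir -p pics
```

Run:
```python
from plant import bot
import numpy as np,cv2
o=bot.get_obs();print(o['t'],o['position'],o['orientation'],o['opening'])
for n in('side','top'):
    p,d=bot.grab_frame(n);m=bot.camera_model(n)
    cv2.imwrite(f'pics/{n}0.png',p[:,:,::-1]);np.savez(f'{n}0.npz',p=p,d=d,K=m['mtx'],T=m['T'])
    print(n,{k:np.round(v,3).tolist() if not isinstance(v,str) else v for k,v in m.items()})
```

```text
0.0 [0.16604758 0.65363619 0.23022862] [-9.16596205e-05  1.24061169e-01  9.92274059e-01 -1.00446882e-03] 0.08535366312484066
side {'mtx': [[460.259, 0.0, 316.103], [0.0, 460.259, 241.758], [0.0, 0.0, 1.0]], 'T': [[0.972, 0.151, -0.179, 0.313], [-0.234, 0.582, -0.778, -0.967], [-0.013, 0.799, 0.602, 0.945], [0.0, 0.0, 0.0, 1.0]]}
top {'mtx': [[583.875, 0.0, 320.521], [0.0, 583.875, 237.36], [0.0, 0.0, 1.0]], 'T': [[0.026, 0.992, -0.122, 0.354], [-0.999, 0.028, 0.015, 0.047], [0.019, 0.122, 0.992, 1.623], [0.0, 0.0, 0.0, 1.0]]}
```

View pics/side0.png

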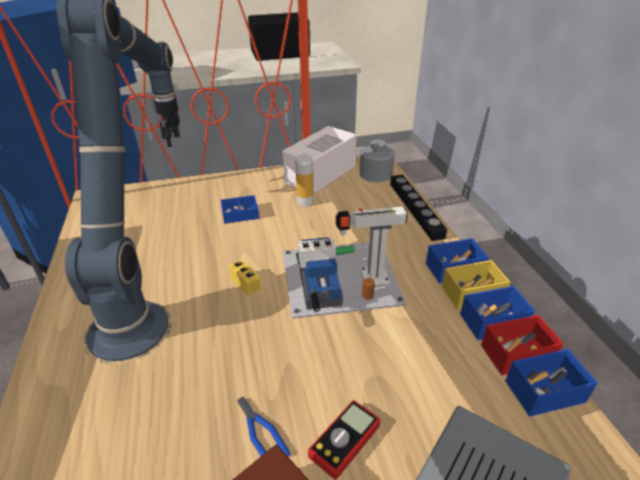

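View pics/top0.png

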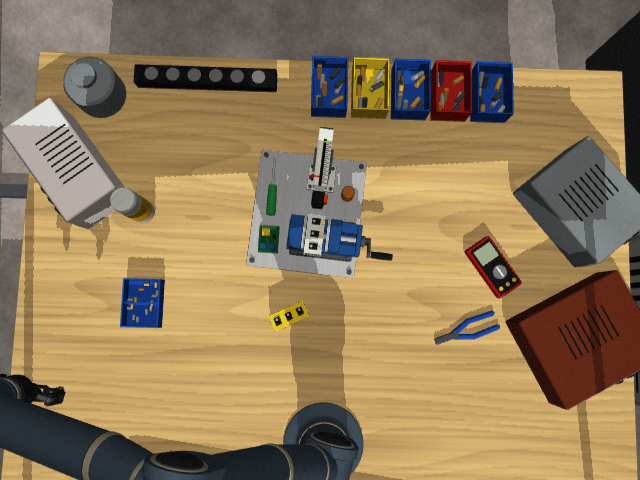

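The side view shows the jig around (340,270). The top view shows the plate with corners at about (263,150), (367,163), (353,278) and (248,265), the knob at (380,256), the head at (319,199) and the red flag at (312,177).

Create h.py:
```python
import numpy as np,cv2
from plant import bot
def grab(n):
    p,d=bot.grab_frame(n);m=bot.camera_model(n);return p,d,np.array(m['mtx']),np.array(m['T'])
def load(n):
    z=np.load(f'{n}0.npz');return z['p'],z['d'],z['K'],z['T']
def ray(K,T,u,v):
    r=np.stack([(np.asarray(u)-K[0,2])/K[0,0],-(np.asarray(v)-K[1,2])/K[1,1],-np.ones(np.shape(u))],-1)
    return r@T[:3,:3].T
def plane(K,T,u,v,z):
    r=ray(K,T,u,v);return T[:3,3]+r*((z-T[2,3])/r[...,2])[...,None]
def cloud(d,K,T):
    v,u=np.mgrid[:480,:640];return T[:3,3]+ray(K,T,u,v)*d[...,None]
def proj(K,T,P):
    c=(np.asarray(P)-T[:3,3])@T[:3,:3];return np.stack([K[0,2]+K[0,0]*c[...,0]/-c[...,2],K[1,2]+K[1,1]*c[...,1]/c[...,2]],-1)
def crop(p,x0,y0,x1,y1,s,fn):
    cv2.imwrite(fn,cv2.resize(np.ascontiguousarray(p[y0:y1,x0:x1,::-1]),None,fx=s,fy=s,interpolation=cv2.INTER_CUBIC))
```

Run:
```python
from h import *
p,d,K,T=load('top');C=cloud(d,K,T)
h=cv2.cvtColor(p,cv2.COLOR_RGB2HSV)
reg=np.zeros((480,640),bool);reg[140:290,235:385]=1
print('table z',np.median(C[300:340,350:430,2]))
m=(reg&(h[...,1]<50)&(C[...,2]<.03)&(h[...,2]>70)).astype(np.uint8)
m=cv2.morphologyEx(m,cv2.MORPH_OPEN,np.ones((3,3)))
c=max(cv2.findContours(m,cv2.RETR_EXTERNAL,2)[0],key=cv2.contourArea)[:,0,:]
W=plane(K,T,c[:,0].astype(float),c[:,1].astype(float),.012)
r=cv2.minAreaRect((W[:,:2]*1000).astype(np.float32));print(r,cv2.boxPoints(r),np.median(C[...,2][m>0]))
crop(p,235,120,405,290,3.5,'pics/topc.png')
ps=load('side')[0];crop(ps,275,195,415,320,4.8,'pics/sidec.png')
```

```text
table z 0.0006867438731866793
((620.792236328125, 62.246826171875), (299.09320068359375, 329.0221862792969), 84.60013580322266) [[ 442.93802   -71.15463 ]
 [ 770.5      -102.117584]
 [ 798.6465    195.64828 ]
 [ 471.08447   226.61124 ]] 0.012454880411677194
```

View pics/topc.png

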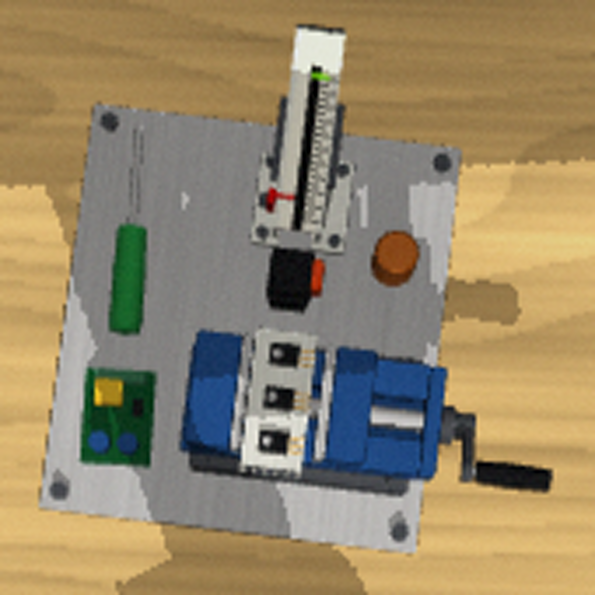

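View pics/sidec.png

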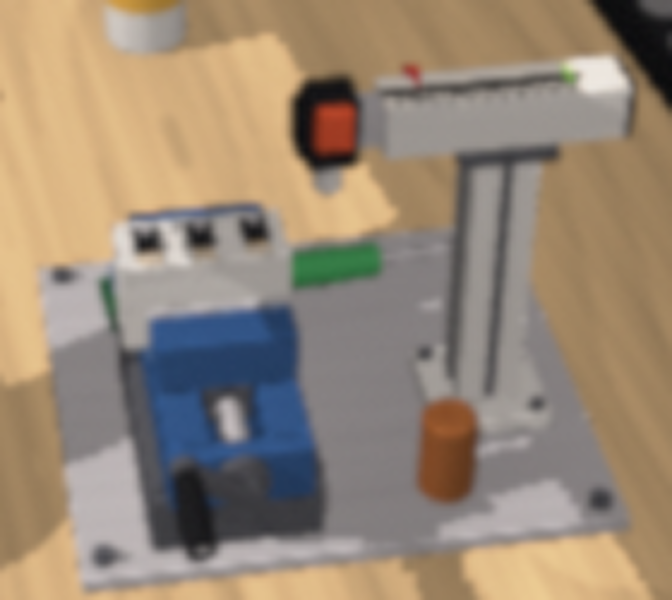

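Add to h.py:
```python
O=np.array([.5464,.0190,0]);yaw=np.radians(-5.4)
def J(x,y,z): # jig mm -> world
    c,s=np.cos(yaw),np.sin(yaw);return O+np.array([c*x-s*y,s*x+c*y,z])/1000
def inv(P):
    c,s=np.cos(yaw),np.sin(yaw);q=(np.asarray(P)-O)*1000;return np.stack([c*q[...,0]+s*q[...,1],-s*q[...,0]+c*q[...,1],q[...,2]],-1)
def tri(ca,ua,cb,ub):
    (K,T),(L,S)=ca,cb;a=ray(K,T,*ua);b=ray(L,S,*ub);t=np.linalg.lstsq(np.stack([a,-b],1),S[:3,3]-T[:3,3],rcond=None)[0]
    A=T[:3,3]+a*t[0];B=S[:3,3]+b*t[1];return (A+B)/2,np.linalg.norm(A-B)*1000
def cent(m):
    n,l,s,c=cv2.connectedComponentsWithStats(m.astype(np.uint8));i=1+np.argmax(s[1:,4]);return c[i],s[i],l==i
```

Run:
```python
from h import *
R={}
boxes={'side':(325,200,412,240),'top':(300,125,345,220)}
for n in('side','top'):
    p,d,K,T=load(n);C=cloud(d,K,T);h=cv2.cvtColor(p,cv2.COLOR_RGB2HSV).astype(int);H,S,V=h[...,0],h[...,1],h[...,2]
    b=np.zeros(H.shape,bool);x0,y0,x1,y1=boxes[n];b[y0:y1,x0:x1]=1
    ms={'lime':b&(H>35)&(H<60)&(S>120),'red':b&((H<4)|(H>172))&(S>110),'orange':b&(H>=4)&(H<12)&(S>130)}
    for k,m in ms.items():
        if m.any():
            c,s,l=cent(m);R[n,k]=c;print(n,k,c,s,'cloud',inv(np.median(C[l],0)).round(1))
    if n=='top': 
        for k in('lime','red'): 
            c=R[n,k];print(k,inv(plane(K,T,*c,.252)))
    kx=(365,245,400,268) if n=='top' else (308,285,325,315)
    b[:]=0;b[kx[1]:kx[3],kx[0]:kx[2]]=1
    m=b&(V<55);c,s,l=cent(m);R[n,'knob']=c;v,u=np.nonzero(l);print(n,'knob',c,s);Q=inv(C[l]);print('  cloud',np.median(Q,0),np.percentile(Q,[5,95],axis=0))
    for nm,P in dict(head=(70,22.5,240),jawtopfix=(0,45,136),headtop=(54,22.5,256)).items(): print(nm,proj(K,T,J(*P)).round(1))
t,s=load('top'),load('side')
for k in('lime','red','orange','knob'):
    if('top',k)in R and('side',k)in R:
        P,e=tri(t[2:],R['top',k],s[2:],R['side',k]);print(k,P,inv(P),'err',e)
```

```text
side red [339.  221.5] [339 218   1   8   8] cloud [ 58.    7.6 237.9]
side orange [343.99029126 221.33980583] [340 216   9  12 103] cloud [ 70.9   2.1 242.1]
side knob [315.08490566 300.78301887] [312 293   8  16 106]
  cloud [ -33.33295706 -164.20348606  119.1934547 ] [[ -40.43097924 -185.29208438  113.07657886]
 [ -25.22622511 -133.47033561  122.63310861]]
head [342.3 217.4]
jawtopfix [316.3 245.1]
headtop [336.6 213. ]
top lime [325.58333333 141.16666667] [324 140   5   3  12] cloud [209.4  20.6 250.8]
top red [313.09090909 176.18181818] [311 174   8   6  22] cloud [120.6  41.3 252.2]
top orange [325.05714286 198.45714286] [323 194   5  10  35] cloud [ 70.6   5.2 254.5]
lime [209.80778053  20.46052563 252.        ]
red [120.4003547   39.90389386 252.        ]
top knob [381.03937008 255.33858268] [371 252  21   8 127]
  cloud [ -35.32603502 -156.29606366  120.08083914] [[ -42.17445666 -181.63729529  113.91822727]
 [ -27.81613337 -132.78009108  127.2541672 ]]
head [317.7 198.6]
jawtopfix [305.1 231.7]
headtop [317.  203.9]
red [0.64545562 0.05136382 0.22025913] [ 95.57030841  41.5421419  220.25913491] err 62.63699131576192
orange [0.61859428 0.01718761 0.23870673] [ 72.04444205   4.98974017 238.70673253] err 1.250976967137901
knob [ 0.49826992 -0.13506821  0.11332982] [ -33.41737539 -157.91389327  113.32981878] err 1.827855208734344
```

Add to h.py:
```python
from scipy.spatial.transform import Rotation as Ro
def Rt(o): q=o['orientation'];return Ro.from_quat([q[1],q[2],q[3],q[0]]).as_matrix()
def sh(P,o=None):
    o=o or bot.get_obs();return (Rt(o).T@(np.asarray(P)-o['position'])).round(4)
def turn(deg,o=None): # align tool y to world angle (mod 180)
    o=o or bot.get_obs();R=Rt(o);a=np.degrees(np.arctan2(R[1,1],R[0,1]));return round(np.radians(-((deg-a+90)%180-90)),4)
def tcpj(o=None): o=o or bot.get_obs();return inv(o['position']).round(1)
```

Run:
```python
from h import *
for P in [(.33,.5,.33),(.48,.3,.33),(.52,.05,.33),(.51,-.15,.33),J(-34,-170,200)]: print(P,sh(P))
print(turn(-5.4))
```

```text
(0.33, 0.5, 0.33) [-0.1967 -0.1088 -0.0994]
(0.48, 0.3, 0.33) [-0.3914 -0.2657 -0.0991]
(0.52, 0.05, 0.33) [-0.4917 -0.4982 -0.0987]
(0.51, -0.15, 0.33) [-0.5312 -0.6945 -0.0984]
[ 0.49655248 -0.14704585  0.2       ] [-0.5174 -0.6947  0.0316]
1.4163
```

>>> pendant(
  plan={"tx": [-0.04, -0.08, -0.12, -0.16, -0.2, -0.23, -0.26, -0.29], "ty": [-0.02, -0.04, -0.065, -0.085, -0.11, -0.135, -0.16, -0.185], "tz": [-0.02, -0.04, -0.06, -0.08, -0.1, -0.1, -0.1, -0.1], "spin": [0.1, 0.2, 0.35, 0.5, 0.6, 0.7, 0.8, 0.9]},
  jaw=0.085,
)

```text
t: 0.9
position: [0.4024, 0.4018, 0.3312]
orientation: [-0.0, 0.545, 0.838, -0.0]
ft_force: [0.3, 0.2, 0.4]
opening: 0.085
finger_force: 0.0
```

Run:
```python
from h import *
for P in [(.48,.3,.33),(.52,.05,.33),(.50,-.147,.33)]: print(P,sh(P))
print(turn(-5.4))
```

```text
(0.48, 0.3, 0.33) [-0.1246  0.0296  0.0011]
(0.52, 0.05, 0.33) [-0.3693 -0.0352  0.0011]
(0.5, -0.147, 0.33) [-0.5413 -0.1334  0.0012]
0.5119
```

>>> pendant(
  plan={"tx": [-0.045, -0.085, -0.125, -0.17, -0.215, -0.26, -0.305, -0.35], "ty": [0.01, 0.02, 0.02, 0.01, 0, -0.01, -0.02, -0.03], "tz": [0, 0, 0, 0, 0, 0, 0, 0], "spin": [0.1, 0.2, 0.3, 0.4, 0.512, 0.512, 0.512, 0.512]},
)

```text
t: 1.7
position: [0.5174, 0.0701, 0.3311]
orientation: [-0.0, 0.738, 0.675, -0.0]
ft_force: [0.2, -0.1, 0.1]
opening: 0.0846
finger_force: 0.0
```

Run:
```python
from h import *
for P in [(.50,-.147,.33),J(-34,-170,180),J(-34,-170,95)]: print(P,sh(P))
print(turn(-5.4))
```

```text
(0.5, -0.147, 0.33) [-0.2178  0.0021  0.001 ]
[ 0.49655248 -0.14704585  0.18      ] [-0.2182 -0.0013  0.151 ]
[ 0.49655248 -0.14704585  0.095     ] [-0.2182 -0.0013  0.236 ]
0.0045
```

>>> pendant(
  plan={"tx": [-0.045, -0.09, -0.135, -0.175, -0.2, -0.218, -0.218, -0.218], "ty": [0, 0, 0, 0, 0, -0.001, -0.001, -0.001], "tz": [0, 0, 0, 0.02, 0.05, 0.09, 0.13, 0.14], "spin": [0.005, 0.005, 0.005, 0.005, 0.005, 0.005, 0.005, 0.005]},
)

```text
t: 2.5
position: [0.4938, -0.1447, 0.1874]
orientation: [-0.003, 0.74, 0.672, -0.003]
ft_force: [0.2, 1.0, 0.7]
opening: 0.0854
finger_force: 0.0
```

Run:
```python
from h import *
print(tcpj(),sh(J(-34,-170,95)),turn(-5.4))
p,d,K,T=grab('side');crop(p,270,230,370,330,5,'pics/s1.png')
C=inv(cloud(d,K,T));b=np.zeros(d.shape,bool);b[285:315,305:325]=1
m=b&(p.max(2)<55)&(abs(C[...,1]+160)<28)&(C[...,2]>60)&(C[...,2]<140);print(m.sum(),np.median(C[m],0))
```

```text
[ -36.9 -167.9  187.4] [-0.0021  0.0037  0.0924] -0.0023
98 [ -33.73906978 -165.82113714  119.6179997 ]
```

View pics/s1.png

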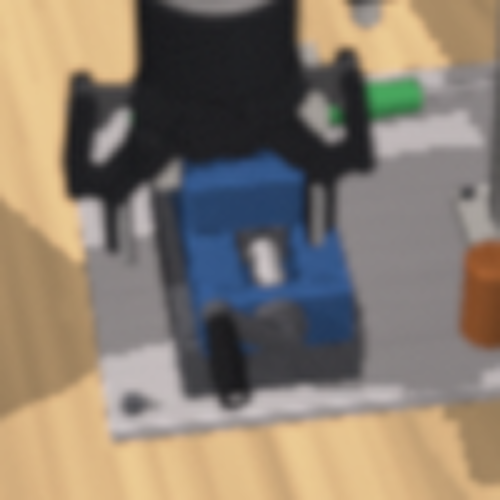

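The picture shows the open gripper straddling the black knob (crop (225,355)), with the fingers clear on both sides. Next I lower it.

>>> pendant(
  plan={"tx": [0, 0, 0, 0, 0, 0], "ty": [0, 0, 0, 0, 0, 0], "tz": [0.03, 0.06, 0.09, 0.096, 0.096, 0.096], "spin": [0, 0, 0, 0, 0, 0]},
)

```text
t: 3.15
position: [0.4987, -0.1453, 0.0971]
orientation: [0.001, 0.74, 0.673, 0.001]
ft_force: [0.8, -0.8, -0.6]
opening: 0.0852
finger_force: 0.0
```

Run:
```python
from h import *
print(tcpj(),sh(J(-34,-170,95)))
```

```text
[ -32.  -168.    97.1] [-0.002  -0.002   0.0021]
```

>>> pendant(
  plan={"tx": [-0.001, -0.001, -0.001, -0.001, -0.001, -0.001, -0.001, -0.001], "ty": [-0.001, -0.001, -0.001, -0.001, -0.001, -0.001, -0.001, -0.001], "tz": [0.002, 0.002, 0.002, 0.002, 0.002, 0.002, 0.002, 0.002], "spin": [0, 0, 0, 0, 0, 0, 0, 0]},
  jaw=0,
  grip_force=60,
)

```text
t: 3.95
position: [0.4967, -0.1461, 0.0935]
orientation: [0.001, 0.74, 0.673, 0.0]
ft_force: [2.3, 0.1, 0.4]
opening: 0.017
finger_force: 58.5
```

Run:
```python
from h import *
o=bot.get_obs();print(tcpj(o),o['ft_force'])
```

```text
[ -33.9 -169.    93.5] [2.27058638 0.13043674 0.44982649]
```

Run:
```python
import numpy as np
a0=5.430;S=.35
for c in range(4):
    b=a0+c*8*S;print(round(b,3),'; '.join('0 %.4f %.4f 0'%(.045*(np.sin(b+S*i)-np.sin(b)),-.045*(np.cos(b+S*i)-np.cos(b))) for i in range(1,9)))
```

```text
5.43 0 0.0122 -0.0098 0; 0 0.0270 -0.0149 0; 0 0.0427 -0.0145 0; 0 0.0573 -0.0088 0; 0 0.0691 0.0015 0; 0 0.0766 0.0153 0; 0 0.0789 0.0308 0; 0 0.0758 0.0461 0
8.23 0 -0.0082 0.0134 0; 0 -0.0205 0.0231 0; 0 -0.0354 0.0280 0; 0 -0.0510 0.0275 0; 0 -0.0656 0.0217 0; 0 -0.0773 0.0113 0; 0 -0.0846 -0.0026 0; 0 -0.0868 -0.0181 0
11.03 0 0.0033 -0.0153 0; 0 0.0116 -0.0286 0; 0 0.0239 -0.0382 0; 0 0.0389 -0.0430 0; 0 0.0545 -0.0424 0; 0 0.0690 -0.0365 0; 0 0.0806 -0.0259 0; 0 0.0879 -0.0121 0
13.83 0 0.0021 0.0155 0; 0 -0.0013 0.0308 0; 0 -0.0097 0.0440 0; 0 -0.0222 0.0536 0; 0 -0.0372 0.0582 0; 0 -0.0528 0.0575 0; 0 -0.0673 0.0514 0; 0 -0.0788 0.0408 0
```

>>> pendant(
  plan={"tx": [0, 0, 0, 0, 0, 0, 0, 0], "ty": [0.012, 0.027, 0.0427, 0.0573, 0.069, 0.0766, 0.079, 0.0758], "tz": [-0.01, -0.015, -0.0145, -0.009, 0.0015, 0.0153, 0.031, 0.0461], "spin": [0, 0, 0, 0, 0, 0, 0, 0]},
)

```text
t: 4.75
position: [0.5734, -0.1533, 0.0475]
orientation: [0.001, 0.74, 0.673, 0.001]
ft_force: [-0.7, 0.4, 5.5]
opening: 0.0171
finger_force: 60.7
```

Run:
```python
from h import *
o=bot.get_obs();P=tcpj(o);print(P,o['ft_force'],'exp angle',np.arctan2(P[0],P[2]+21-85)+6.2832, np.hypot(P[0],P[2]+21-85))
```

```text
[  43.1 -168.9   47.5] [-0.72685782  0.43857982  5.52529054] exp angle 8.219614468028682 46.15040628206864
```

>>> pendant(
  plan={"tx": [0, 0, 0, 0, 0, 0, 0, 0], "ty": [-0.008, -0.0205, -0.0354, -0.051, -0.0656, -0.0773, -0.0846, -0.0868], "tz": [0.0134, 0.023, 0.028, 0.0275, 0.0217, 0.0113, -0.0026, -0.018], "spin": [0, 0, 0, 0, 0, 0, 0, 0]},
)

```text
t: 5.55
position: [0.4876, -0.1452, 0.0661]
orientation: [0.003, 0.74, 0.673, 0.002]
ft_force: [9.5, -0.8, -7.2]
opening: 0.017
finger_force: 59.6
```

>>> pendant(
  plan={"tx": [0, 0, 0, 0, 0, 0, 0, 0], "ty": [0.0033, 0.0116, 0.024, 0.039, 0.0545, 0.069, 0.0806, 0.088], "tz": [-0.0153, -0.0286, -0.038, -0.043, -0.0424, -0.0365, -0.026, -0.012], "spin": [0, 0, 0, 0, 0, 0, 0, 0]},
)

```text
t: 6.35
position: [0.5758, -0.1535, 0.0789]
orientation: [0.002, 0.74, 0.673, 0.002]
ft_force: [1.0, 0.7, 5.4]
opening: 0.0173
finger_force: 60.9
```

Run:
```python
from h import *
o=bot.get_obs();P=tcpj(o);print(P,o['ft_force'],'exp angle',np.arctan2(P[0],P[2]+21-85)+12.5664, np.hypot(P[0],P[2]+21-85))
```

```text
[  45.5 -169.    78.9] [1.01755915 0.726717   5.36772834] exp angle 13.820729739073101 47.87755215129529
```

>>> pendant(
  plan={"tx": [0, 0, 0, 0, 0, 0, 0, 0], "ty": [0.002, 0.0006, -0.005, -0.0104, -0.0154, -0.019, -0.023, -0.023], "tz": [0.012, 0.0253, 0.0376, 0.0447, 0.0492, 0.0518, 0.054, 0.054], "spin": [0, 0, 0, 0, 0, 0, 0, 0]},
)

```text
t: 7.15
position: [0.5509, -0.1511, 0.0249]
orientation: [0.001, 0.74, 0.673, 0.002]
ft_force: [3.4, 0.6, 13.4]
opening: 0.0171
finger_force: 61.8
```

Run:
```python
from h import *
o=bot.get_obs();P=tcpj(o);print(P,o['ft_force'],'exp angle',np.arctan2(P[0],P[2]+21-85)+12.5664, np.hypot(P[0],P[2]+21-85))
```

```text
[  20.5 -168.9   24.9] [ 3.37898555  0.58054484 13.37225953] exp angle 15.225097168637522 44.148159644542375
```

>>> pendant(
  plan={"tx": [0, 0, 0, 0, 0], "ty": [0, 0, 0, 0, 0], "tz": [0, 0, 0, 0, 0], "spin": [0, 0, 0, 0, 0]},
  jaw=0.085,
)

```text
t: 7.65
position: [0.5489, -0.151, 0.0226]
orientation: [-0.001, 0.74, 0.673, -0.001]
ft_force: [-0.2, 0.1, 0.5]
opening: 0.0847
finger_force: 0.0
```

>>> pendant(
  plan={"tx": [0, 0, 0, 0, 0, 0, 0, 0], "ty": [0, 0, 0, 0, 0, 0, 0, 0], "tz": [-0.04, -0.08, -0.12, -0.16, -0.2, -0.24, -0.28, -0.3], "spin": [0, 0, 0, 0, 0, 0, 0, 0]},
)

```text
t: 8.45
position: [0.5505, -0.1519, 0.3267]
orientation: [0.002, 0.74, 0.673, 0.002]
ft_force: [0.4, -0.0, -0.5]
opening: 0.085
finger_force: 0.0
```

Run:
```python
from h import *
o=bot.get_obs();print(tcpj(o),o['joint_positions'].round(2),turn(84.6,o),sh(J(70,22.5,310),o))
for n in('top','side'):
    p,d,K,T=grab(n);C=inv(cloud(d,K,T))
    m=(p.max(2)<55)&(abs(C[...,1]+155)<32)&(C[...,2]>25)&(C[...,2]<80)&(abs(C[...,0])<60)
    print(n,m.sum(),np.median(C[m],0) if m.any() else '','exp',proj(K,T,J(45*np.sin(15.25),-164,85+45*np.cos(15.25))))
    if n=='side':crop(p,280,225,380,325,5,'pics/s2.png')
```

```text
[  20.2 -169.7  326.7] [-0.36  0.26  0.7   1.69 -0.17  1.25  0.28] 1.5697 [0.1923 0.0495 0.017 ]
top 102 [  24.05860801 -153.35817638   56.35208427] exp [382.33277781 238.25037177]
side 60 [  25.94030325 -162.66933621   54.14524814] exp [335.30556308 318.88846748]
```

View pics/s2.png

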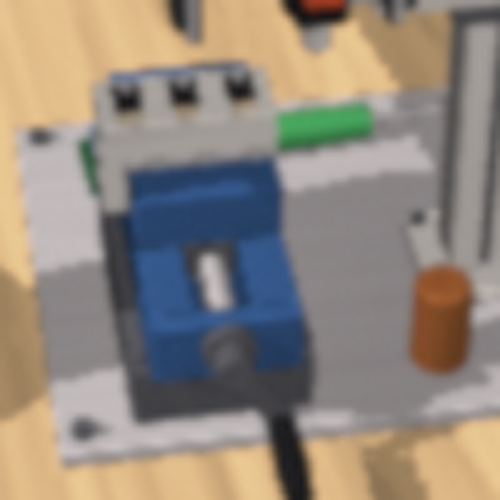

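The crop shows the knob hanging low, from (275,420) to (295,490), and the heat sink held between the jaws. I'll triangulate the knob to check the crank angle.

Run:
```python
from h import *
R={};cal={}
for n in('top','side'):
    p,d,K,T=grab(n);cal[n]=(K,T)
    best=None
    # silhouette centre-line: dark pixels projected near knob expected
    e=proj(K,T,J(23,-158,47)).astype(int)
    b=np.zeros(d.shape,bool);b[e[1]-20:e[1]+20,e[0]-20:e[0]+20]=1
    m=b&(p.max(2)<50);c,s,l=cent(m);R[n]=c;print(n,e,c,s)
    for a in(15.0,15.1,15.2,15.3):
        # mask centroid compared with projected knob centroid
        print(a,proj(K,T,J(45*np.sin(a),-158,85+45*np.cos(a))).round(1))
    print('initial ref',proj(K,T,J(45*np.sin(5.43),-158,85+45*np.cos(5.43))).round(1))
P,e=tri(cal['top'],R['top'],cal['side'],R['side']);q=inv(P);print(q,e,np.arctan2(q[0],q[2]-85)+12.566,np.arctan2(q[0]+.5,q[2]+1.2-85)+12.566)
```

```text
top [380 236] [386.56140351 235.76023392] [367 216  33  40 342]
15.0 [380.8 234.3]
15.1 [380.5 235.7]
15.2 [380.3 237.2]
15.3 [380.  238.8]
initial ref [381.2 255.1]
side [336 316] [337.53968254 316.20634921] [335 308   6  18  63]
15.0 [338.4 315.2]
15.1 [337.1 316.1]
15.2 [335.7 316.9]
15.3 [334.2 317.6]
initial ref [314.5 300.5]
[  24.81163569 -172.55862207   63.00834823] 1.4294193443938237 14.862015407897973 14.824466427470677
```

>>> pendant(
  plan={"tx": [0, 0, 0, 0, 0, 0, 0, 0], "ty": [0.005, 0.005, 0.005, 0.005, 0.005, 0.005, 0.005, 0.005], "tz": [0.05, 0.1, 0.15, 0.2, 0.25, 0.28, 0.297, 0.297], "spin": [0, 0, 0, 0, 0, 0, 0, 0]},
)

```text
t: 9.45
position: [0.5508, -0.1508, 0.0219]
orientation: [-0.004, 0.74, 0.673, -0.003]
ft_force: [-0.3, 0.2, 0.4]
opening: 0.0848
finger_force: 0.0
```

>>> pendant(
  plan={"tx": [0, 0, 0, 0, 0, 0, 0], "ty": [0, 0, 0, 0, 0, 0, 0], "tz": [0, 0, 0, 0, 0, 0, 0], "spin": [0, 0, 0, 0, 0, 0, 0]},
  jaw=0,
  grip_force=80,
)

```text
t: 10.15
position: [0.5567, -0.1518, 0.0272]
orientation: [0.002, 0.74, 0.673, 0.001]
ft_force: [4.1, 0.1, 4.6]
opening: 0.0167
finger_force: 78.1
```

Run:
```python
from h import *
o=bot.get_obs();P=tcpj(o);print(P,o['ft_force'])
```

```text
[  26.3 -169.    27.2] [4.1397071  0.14500083 4.58643231]
```

>>> pendant(
  plan={"tx": [0, 0, 0, 0, 0, 0], "ty": [-0.002, -0.004, -0.006, -0.008, -0.008, -0.008], "tz": [0.001, 0.002, 0.0035, 0.0045, 0.0045, 0.0045], "spin": [0, 0, 0, 0, 0, 0]},
)

```text
t: 10.75
position: [0.5513, -0.1513, 0.024]
orientation: [0.004, 0.74, 0.673, 0.003]
ft_force: [5.9, 1.0, 10.1]
opening: 0.0168
finger_force: 78.8
```

Run:
```python
from h import *
o=bot.get_obs();P=tcpj(o);print(P,o['ft_force'])
```

```text
[  20.9 -169.1   24. ] [ 5.91656683  0.9860932  10.05005914]
```

>>> pendant(
  plan={"tx": [0, 0, 0, 0, 0], "ty": [0, 0, 0, 0, 0], "tz": [0, 0, 0, 0, 0], "spin": [0, 0, 0, 0, 0]},
  jaw=0.085,
)

```text
t: 11.25
position: [0.5459, -0.1507, 0.0212]
orientation: [-0.001, 0.74, 0.673, -0.001]
ft_force: [0.5, 0.4, -0.2]
opening: 0.085
finger_force: 0.0
```

>>> pendant(
  plan={"tx": [0, 0, 0, 0, 0, 0, 0, 0], "ty": [0, 0, 0, 0, 0, 0, 0, 0], "tz": [-0.04, -0.08, -0.12, -0.16, -0.2, -0.24, -0.28, -0.3], "spin": [0, 0, 0, 0, 0, 0, 0, 0]},
)

```text
t: 12.05
position: [0.5474, -0.1516, 0.3252]
orientation: [0.002, 0.74, 0.673, 0.002]
ft_force: [1.1, 0.8, 0.6]
opening: 0.0851
finger_force: 0.0
```

Run:
```python
from h import *
o=bot.get_obs();print(tcpj(o),turn(84.6,o),sh(J(70,22.5,310),o))
p,d,K,T=grab('side');m=np.zeros(d.shape,bool);m[296:336,316:356]=1
c,s,l=cent(m&(p.max(2)<50));print(c,s)
```

```text
[  17.1 -169.7  325.2] 1.5696 [0.1923 0.0526 0.0155]
[337.53968254 316.20634921] [335 308   6  18  63]
```

The knob blob is at exactly the same pixels as before, so the crank is still at about 15.1 rad. I'll push it once more, harder, and look while still holding it.

>>> pendant(
  plan={"tx": [0, 0, 0, 0, 0, 0, 0, 0], "ty": [0.008, 0.008, 0.008, 0.008, 0.008, 0.008, 0.008, 0.008], "tz": [0.05, 0.1, 0.15, 0.2, 0.25, 0.28, 0.295, 0.295], "spin": [0, 0, 0, 0, 0, 0, 0, 0]},
)

```text
t: 12.9
position: [0.5531, -0.1513, 0.0247]
orientation: [-0.002, 0.74, 0.673, -0.001]
ft_force: [-0.8, -0.4, 1.4]
opening: 0.0853
finger_force: 0.0
```

>>> pendant(
  plan={"tx": [0, 0, 0, 0, 0, 0, 0], "ty": [0, 0, 0, 0, 0, 0, 0], "tz": [0, 0, 0, 0, 0, 0, 0], "spin": [0, 0, 0, 0, 0, 0, 0]},
  jaw=0,
  grip_force=120,
)

```text
t: 13.6
position: [0.5566, -0.1518, 0.0278]
orientation: [0.001, 0.74, 0.673, 0.001]
ft_force: [3.2, 0.4, 5.4]
opening: 0.0158
finger_force: 117.2
```

Run:
```python
from h import *
o=bot.get_obs();print(tcpj(o),o['ft_force'])
p,d,K,T=grab('side');crop(p,290,260,390,340,6,'pics/s3.png');np.save('a.npy',p)
```

```text
[  26.3 -169.1   27.8] [3.186611   0.39611425 5.43148744]
```

>>> pendant(
  plan={"tx": [0, 0, 0, 0, 0, 0], "ty": [-0.004, -0.007, -0.01, -0.012, -0.012, -0.012], "tz": [0.002, 0.0035, 0.0045, 0.0055, 0.0055, 0.0055], "spin": [0, 0, 0, 0, 0, 0]},
)

```text
t: 14.25
position: [0.5487, -0.151, 0.0238]
orientation: [0.005, 0.74, 0.673, 0.004]
ft_force: [8.1, 0.0, 8.4]
opening: 0.0156
finger_force: 117.7
```

Run:
```python
from h import *
o=bot.get_obs();print(tcpj(o),o['ft_force'])
p,d,K,T=grab('side');a=np.load('a.npy')
for q in(a,p):
    m=np.zeros(d.shape,bool);m[300:340,320:356]=1;c,s,l=cent(m&(q.max(2)<50));print(c,s)
crop(np.hstack([a[265:340,300:370],p[265:340,300:370]]),0,0,140,75,5,'pics/s4.png')
```

```text
[  18.3 -169.    23.8] [8.13440185e+00 4.96969067e-03 8.38415845e+00]
[338.43722944 308.67965368] [320 300  36  25 462]
[336.092 309.448] [320 300  36  26 500]
```

View pics/s4.png

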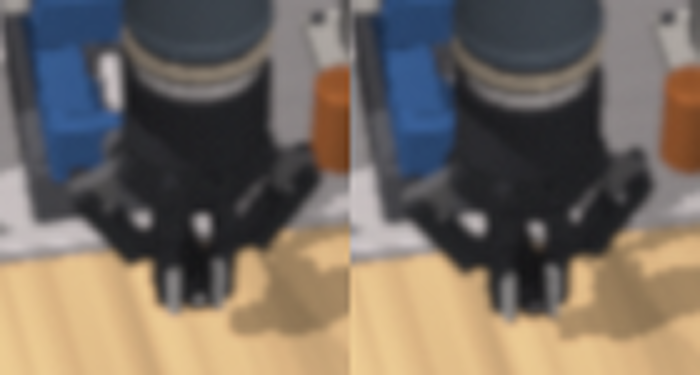

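>>> pendant(
  plan={"tx": [0, 0, 0, 0, 0], "ty": [0, 0, 0, 0, 0], "tz": [0, 0, 0, 0, 0], "spin": [0, 0, 0, 0, 0]},
  jaw=0.085,
)

```text
t: 14.8
position: [0.5418, -0.1504, 0.0207]
orientation: [-0.001, 0.74, 0.673, -0.001]
ft_force: [0.2, -0.1, 1.1]
opening: 0.0846
finger_force: 0.0
```

>>> pendant(
  plan={"tx": [0, 0, 0, 0, 0, 0, 0, 0], "ty": [0, 0, 0, 0, 0, 0, 0, 0], "tz": [-0.04, -0.08, -0.12, -0.16, -0.2, -0.24, -0.28, -0.3], "spin": [0, 0, 0, 0, 0, 0, 0, 0]},
)

```text
t: 15.6
position: [0.5434, -0.1512, 0.3246]
orientation: [0.002, 0.74, 0.673, 0.002]
ft_force: [-0.2, 1.2, -0.4]
opening: 0.085
finger_force: 0.0
```

Run:
```python
from h import *
o=bot.get_obs();print(tcpj(o),turn(84.6,o),sh(J(70,22.5,310),o))
p,d,K,T=grab('side');m=np.zeros(d.shape,bool);m[296:336,316:356]=1
c,s,l=cent(m&(p.max(2)<50));print(c,s)
for n in('side','top'):
    p,d,K,T=grab(n);C=inv(cloud(d,K,T))
    q=load(n)[0];print(n,'jaw edge shift check',end=' ')
    h=cv2.cvtColor(p,cv2.COLOR_RGB2HSV);b=(h[...,0]>100)&(h[...,0]<125)&(h[...,1]>120)&(abs(C[...,0])<25)&(abs(C[...,2]-136)<4)
    y=C[...,1][b];print(b.sum(),np.percentile(y[y<30],[2,98]) if (y<30).any() else '')
```

```text
[  13.  -169.7  324.6] 1.5696 [0.1923 0.0567 0.0149]
[337.5        315.90322581] [335 308   6  17  62]
side jaw edge shift check 105 [-41.16305128 -17.25203203]
top jaw edge shift check 366 [-36.95168276  -8.68601669]
```

>>> pendant(
  plan={"tx": [0, 0, 0, 0, 0, 0, 0, 0], "ty": [0.013, 0.013, 0.013, 0.013, 0.013, 0.013, 0.013, 0.013], "tz": [0.05, 0.1, 0.15, 0.2, 0.25, 0.28, 0.296, 0.296], "spin": [0, 0, 0, 0, 0, 0, 0, 0]},
)

```text
t: 16.55
position: [0.5532, -0.1513, 0.0224]
orientation: [-0.002, 0.74, 0.673, -0.002]
ft_force: [-0.4, 0.8, 0.2]
opening: 0.085
finger_force: 0.0
```

>>> pendant(
  plan={"tx": [0, 0, 0, 0, 0, 0], "ty": [0, 0, 0, 0, 0, 0], "tz": [0, 0, 0, 0, 0, 0], "spin": [0, 0, 0, 0, 0, 0]},
  jaw=0,
  grip_force=120,
)

```text
t: 17.15
position: [0.5572, -0.1518, 0.0263]
orientation: [0.001, 0.74, 0.673, 0.001]
ft_force: [1.3, 0.6, 5.7]
opening: 0.0159
finger_force: 117.0
```

>>> pendant(
  plan={"tx": [0, 0, 0, 0, 0, 0], "ty": [-0.005, -0.01, -0.013, -0.015, -0.015, -0.015], "tz": [0.0025, 0.0045, 0.0055, 0.006, 0.006, 0.006], "spin": [0, 0, 0, 0, 0, 0]},
)

```text
t: 17.75
position: [0.548, -0.151, 0.0218]
orientation: [0.006, 0.74, 0.673, 0.004]
ft_force: [10.8, -1.0, 3.5]
opening: 0.0157
finger_force: 117.4
```

>>> pendant(
  plan={"tx": [0, 0, 0, 0, 0, 0], "ty": [-0.001, -0.002, -0.003, -0.004, -0.004, -0.004], "tz": [0, 0, 0.001, 0.001, 0.001, 0.001], "spin": [0, 0, 0, 0, 0, 0]},
)

```text
t: 18.35
position: [0.5451, -0.1508, 0.0209]
orientation: [0.007, 0.74, 0.673, 0.005]
ft_force: [12.6, -0.5, 2.4]
opening: 0.0162
finger_force: 117.3
```

Run:
```python
from h import *
o=bot.get_obs();print(tcpj(o),o['ft_force'])
```

```text
[  14.7 -169.1   20.9] [12.63063066 -0.48342825  2.40825808]
```

>>> pendant(
  plan={"tx": [0, 0, 0, 0, 0], "ty": [0, 0, 0, 0, 0], "tz": [0, 0, 0, 0, 0], "spin": [0, 0, 0, 0, 0]},
  jaw=0.085,
)

```text
t: 18.85
position: [0.5356, -0.1497, 0.0177]
orientation: [-0.001, 0.74, 0.673, -0.001]
ft_force: [0.4, -0.1, -0.0]
opening: 0.0849
finger_force: 0.0
```

>>> pendant(
  plan={"tx": [0, 0, 0, 0, 0, 0, 0, 0], "ty": [0, 0, 0, 0, 0, 0, 0, 0], "tz": [-0.04, -0.08, -0.12, -0.16, -0.2, -0.24, -0.28, -0.3], "spin": [0, 0, 0, 0, 0, 0, 0, 0]},
)

```text
t: 19.65
position: [0.5372, -0.1506, 0.3214]
orientation: [0.001, 0.74, 0.673, 0.001]
ft_force: [0.5, -0.3, -0.1]
opening: 0.0851
finger_force: 0.0
```

Run:
```python
from h import *
o=bot.get_obs();print(tcpj(o),turn(84.6,o),sh(J(70,22.5,310),o))
p,d,K,T=grab('side');m=np.zeros(d.shape,bool);m[296:336,316:356]=1
c,s,l=cent(m&(p.max(2)<50));print(c,s)
```

```text
[   6.8 -169.8  321.4] 1.5694 [0.1923 0.0629 0.0117]
[337.50819672 315.6557377 ] [335 308   6  16  61]
```

>>> pendant(
  plan={"tx": [0.03, 0.06, 0.09, 0.12, 0.15, 0.175, 0.192, 0.192], "ty": [0.01, 0.02, 0.03, 0.04, 0.05, 0.06, 0.063, 0.063], "tz": [0, 0, 0, 0, 0, 0, 0, 0], "spin": [0.15, 0.3, 0.45, 0.6, 0.75, 0.9, 1.05, 1.2]},
)

```text
t: 20.5
position: [0.6178, 0.0393, 0.3164]
orientation: [-0.0, 0.991, 0.137, -0.001]
ft_force: [0.1, 0.6, -0.3]
opening: 0.0852
finger_force: 0.0
```

>>> pendant(
  plan={"tx": [0, 0, 0, 0, 0, 0], "ty": [0, 0, 0, 0, 0, 0], "tz": [0, 0, 0, 0, 0, 0], "spin": [0.15, 0.3, 0.369, 0.369, 0.369, 0.369]},
)

```text
t: 21.1
position: [0.6175, 0.0352, 0.3179]
orientation: [-0.0, 0.999, -0.046, -0.0]
ft_force: [0.5, 0.8, -0.1]
opening: 0.0851
finger_force: 0.0
```

Run:
```python
from h import *
o=bot.get_obs();print(tcpj(o),turn(84.6,o),sh(J(70,22.5,221),o))
print(Rt(o).round(2).tolist())
p,d,K,T=grab('side');crop(p,290,150,430,250,5.5,'pics/s5.png')
```

```text
[ 69.2  22.8 317.9] 0.0019 [0.0008 0.0003 0.0969]
[[1.0, -0.09, -0.0], [-0.09, -1.0, 0.0], [-0.0, -0.0, -1.0]]
```

View pics/s5.png

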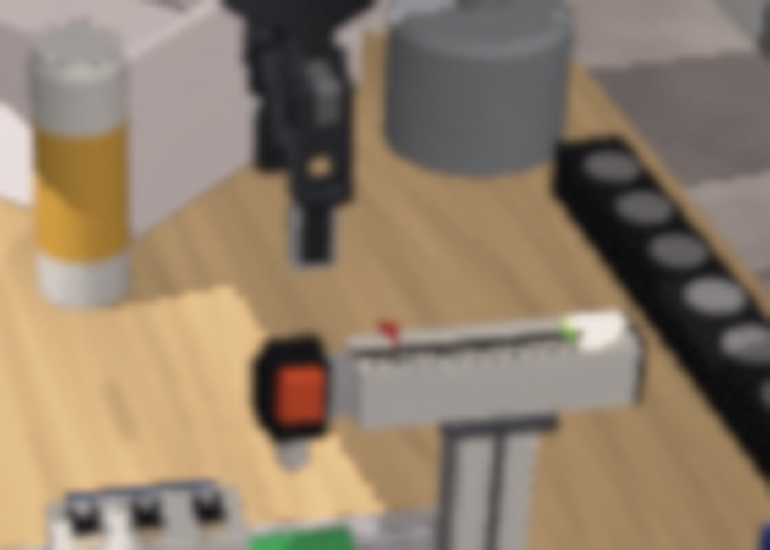

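Picture s5 shows the gripper directly above the black head, the orange button at (300,393), the flag at (390,333) and the pointer at (568,330). Next I descend and pinch.

>>> pendant(
  plan={"tx": [0.001, 0.001, 0.001, 0.001, 0.001, 0.001], "ty": [0, 0, 0, 0, 0, 0], "tz": [0.04, 0.08, 0.096, 0.096, 0.096, 0.096], "spin": [0, 0, 0, 0, 0, 0]},
)

```text
t: 21.75
position: [0.6201, 0.0348, 0.2243]
orientation: [-0.0, 0.999, -0.047, 0.002]
ft_force: [1.1, 0.0, 0.4]
opening: 0.085
finger_force: 0.0
```

>>> pendant(
  plan={"tx": [0, 0, 0, 0, 0, 0, 0, 0], "ty": [0, 0, 0, 0, 0, 0, 0, 0], "tz": [0, 0, 0, 0, 0, 0, 0, 0], "spin": [0, 0, 0, 0, 0, 0, 0, 0]},
  jaw=0,
  grip_force=60,
)

```text
t: 22.55
position: [0.619, 0.0342, 0.2234]
orientation: [0.001, 0.999, -0.047, 0.0]
ft_force: [-2.1, -0.5, 6.6]
opening: 0.0297
finger_force: 62.5
```

Run:
```python
from h import *
o=bot.get_obs();print(tcpj(o),turn(84.6,o),o['ft_force'])
```

```text
[ 70.9  21.9 223.4] 0.0009 [-2.13817343 -0.51993739  6.63812611]
```

>>> pendant(
  plan={"tx": [-0.01, -0.02, -0.035, -0.05, -0.065, -0.08, -0.08, -0.08], "ty": [0, 0, 0, 0, 0, 0, 0, 0], "tz": [0, 0, 0, 0, 0, 0, 0, 0], "spin": [0, 0, 0, 0, 0, 0, 0, 0]},
)

```text
t: 23.35
position: [0.5398, 0.0416, 0.2234]
orientation: [0.0, 0.999, -0.047, 0.002]
ft_force: [4.0, -3.4, 6.1]
opening: 0.03
finger_force: 62.7
```

Create f.py:
```python
from h import *
o=bot.get_obs();print(tcpj(o),o['ft_force'].round(1),o['opening'])
L={}
for n,zz in(('top',None),('side',None)):
    p,d,K,T=grab(n);np.save(n+'1.npy',p)
    C=inv(cloud(d,K,T));h=cv2.cvtColor(p,cv2.COLOR_RGB2HSV).astype(int);H,S,V=h[...,0],h[...,1],h[...,2]
    b=(C[...,0]>95)&(C[...,0]<225)&(C[...,1]>-5)&(C[...,1]<50)&(C[...,2]>235)&(C[...,2]<280)
    for k,m in dict(lime=b&(H>33)&(H<65)&(S>60),red=b&((H<6)|(H>170))&(S>80)).items():
        v,u=np.nonzero(m)
        if not len(u): print(n,k,'none');continue
        w=S[m].astype(float);P=inv(plane(K,T,u.astype(float),v.astype(float),.252))
        sel=P[:,1]<35
        print(n,k,len(u),'x by weight',np.average(P[:,0],weights=w).round(1),'tab-only',np.average(P[sel,0],weights=w[sel]).round(1) if sel.any() else '', 'y',P[:,1].min().round(1),P[:,1].max().round(1),'px',np.average(u,weights=w).round(1),np.average(v,weights=w).round(1))
```

```bash
python3 f.py; python3 -c "
from h import *
p=np.load('top1.npy');crop(p,290,115,350,215,6,'pics/t6.png')"
```

```text
[ -8.7  21.9 223.4] [ 4.  -3.4  6.1] 0.030008517027163374
top lime 23 x by weight 141.5 tab-only 141.5 y 12.2 24.7 px 322.3 168.7
top red 26 x by weight 124.1 tab-only 135.3 y 21.6 44.9 px 314.0 174.8
side lime 7 x by weight 130.6 tab-only 130.6 y 11.3 21.3 px 364.7 213.0
side red 7 x by weight 123.0 tab-only 122.7 y 27.5 37.8 px 360.6 209.8
```

View pics/t6.png

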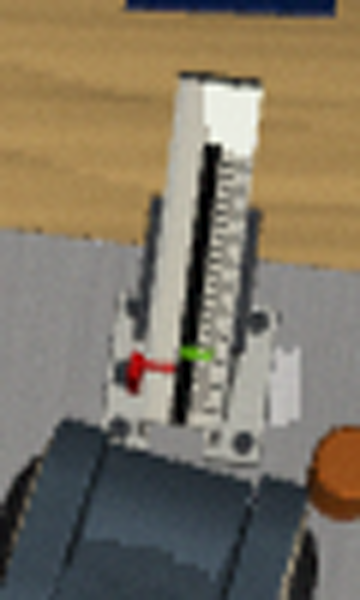

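The view shows the pointer at crop (197,354), a little farther from the robot than the red tab at (155,367). I'll measure the gap.

Create g.py:
```python
from h import *
def edges(n):
    p=np.load(n+'1.npy');m=bot.camera_model(n);K,T=np.array(m['mtx']),np.array(m['T'])
    f=p.astype(float);g=np.clip(f[...,1]-np.maximum(f[...,0],f[...,2]),0,None);r=np.clip(f[...,0]-np.maximum(f[...,1],f[...,2])-25,0,None)
    v,u=np.mgrid[:480,:640];P=inv(plane(K,T,u.astype(float),v.astype(float),.252))
    out=[]
    for nm,w,y0,y1 in(('lime',np.where(g>15,g,0),10,30),('red',r,24,34)):
        b=(P[...,0]>100)&(P[...,0]<150)&(P[...,1]>y0)&(P[...,1]<y1)&(w>0)
        out.append((P[...,0][b]*w[b]).sum()/w[b].sum());print(n,nm,b.sum(),round(out[-1],2),'y',(P[...,1][b]*w[b]).sum()/w[b].sum())
    print(n,'lime-red',round(out[0]-out[1],2))
edges('top');edges('side')
```

```bash
python3 g.py
```

```text
top lime 14 129.75 y 19.40610226783119
top red 7 122.63 y 30.442784449315734
top lime-red 7.11
side lime 4 130.56 y 18.344156116231
side red 8 122.69 y 31.136065844308146
side lime-red 7.88
```

Both views agree on a gap of 7.1 to 7.9 mm, so I pull about 7.5 mm more.

>>> pendant(
  plan={"tx": [-0.004, -0.0075, -0.0075, -0.0075, -0.0075], "ty": [0, 0, 0, 0, 0], "tz": [0, 0, 0, 0, 0], "spin": [0, 0, 0, 0, 0]},
)

```text
t: 23.95
position: [0.5329, 0.0423, 0.2234]
orientation: [0.0, 0.999, -0.047, 0.002]
ft_force: [4.0, -2.4, 6.4]
opening: 0.03
finger_force: 62.7
```

```bash
python3 f.py >/dev/null; python3 g.py; python3 -c "
from h import *
print(tcpj())
p=np.load('top1.npy');crop(p,300,160,340,200,12,'pics/t7.png')"
```

```text
top lime 12 122.69 y 19.18499327132477
top red 6 122.67 y 30.499705075612788
top lime-red 0.02
side lime 5 123.41 y 15.265228218185133
side red 7 122.35 y 31.9103163248226
side lime-red 1.06
[-15.6  21.9 223.4]
```

View pics/t7.png

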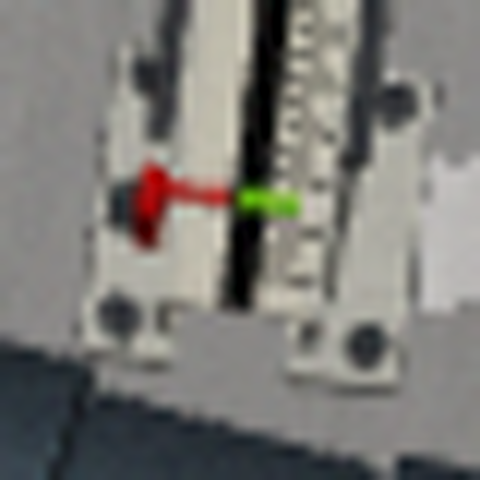

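The red tab at (170-225,190) and the green pointer at (240-298,200) lie on one line, so they are aligned. The arm is steady, and I'm handing in while it holds.

```bash
python3 -c "
from plant import bot
print(bot.job_done())"
```

```text
the job is handed in; nothing more can be done
None
```

I clamped the heat sink and drew the probe arm out to the red flag (within about 1 mm), handing in while still holding it. The crank rests at about 15.1 rad, near the low end of the firm range: three harder pushes sprang back to the same place.

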